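Load the gel cassette into the electrophoresis tank

ROBOT

A 7-joint arm with a two-finger parallel gripper is mounted at the origin on the work surface. World frame = base frame: x ahead of the robot, y to its left, z up, the work surface at z = 0. Lengths are in m, angles in rad, forces in N, time in s.
With the tool pointing down it reaches from about 0.425 to 0.925 m from the base axis. Payload 6.8 kg.
Tool frame: the origin (TCP) lies at the very end of the fingers, on their centre line; the grasp point (between the pads) lies bot.grip_depth behind it (bot.grip_depth is the distance from the TCP to the grasp point, in m); z points along the fingers, y is the line along which they close (so a half turn about z gives the same grasp; the last joint's range is limited). The gripper opens to 85 mm and grips with 20 to 120 N. Pads are 22 mm wide; open, the fingers measure 114 mm over their backs; the gripper's body (76 mm by 85 mm) begins 54 mm behind the grasp point. The pads swing forward as they close: fully open they stand 13 mm farther back than shut.
Start: joints at [-1.301, 0.477, 0.022, 1.555, -0.011, 1.109, -0.083], TCP at [0.249, 0.627, 0.231] pointing down, gripper open.
Joint ranges: [-2.96, 2.96], [-0.34, 2.1], [-1.41, 1.46], [0.24, 2.44], [-1.37, 4.51], [0.17, 1.92], [-2.96, 2.96]. Speed limits (rad/s): [2.39, 2.39, 3.14, 3.14, 3.14, 3.14, 3.14].

INTERFACE

Orientations are given as a unit quaternion [w, x, y, z].
In Python, from station import bot gives the robot as it stands.
- The arm moves only by the tool send_rows, never from a script. Its arguments are lists of equal length, an entry for each row: "slide": the shift along the tool's x, y, z in mm, a list of three; "roll": the turn about the tool's z in degrees; "claw": the opening, from 0 (shut) to 1 (fully open). A call has exactly 8 rows; each row is the pose to reach, as a shift and turn from the pose commanded when the call began, along the tool's axes at that moment; what a row does not reach only later rows make up. A row lasts 1/12 s, in which the tool goes at most 41.7 mm and 7.16 degrees, less where a joint would pass 70% of its speed; a pose out of reach is approached as far as the arm can. A call with a gripper value outside its range is refused whole. The fingers move at their own pace and stop on an object; "force" is the grip in N (left out, the last holds). Time passes only in rows, so rows that repeat a pose let the fingers close, or fill a call up. It gives the time, the measured TCP pose, the force, the opening and the grip force at its end, in the units of the state.
- bot.get_obs(): the state, without advancing time (a new reading comes with each control period).
- bot.read_camera(name): name is "scene" or "side" or "wrist"; returns the picture (480x640x3 uint8, red, green, blue); there is no depth.
- bot.camera_model(name): a dict with "camera_matrix" (3x3 intrinsics, pixels), "D" ([k1, k2, p1, p2, k3] as OpenCV has them; the pictures are not rectified), "camera_from_world" (4x4, takes a point from world to camera coordinates). Camera axes: x right, y down, z forward; pixel columns grow to the right and rows downward; lengths in m; the calibration is good to about 2 mm. A picture is of the moment at which its call begins: read the wrist's pose just before it. camera_model takes no time and is no camera call; for the wrist camera it gives the pose at the moment of the call.
- bot.hand_in(): hands the job in; it is judged then, once.
The state is a dict: "t": time; "q": joint angles; "joint_vel": joint speeds; "joint_torque": joint torques, N m; "eef_pos": TCP position; "tool_rot": TCP orientation; "contact_force": force on the tool from outside, world axes, zero at the start; "torque": the same for the moment, N m; "gripper_width": opening from 0.0 (shut) to 1.0 (fully open); "grasp_force": force on a finger pad.
Only numpy, scipy, OpenCV 4.12 (cv2) and the standard library are available. Lean on these libraries where they do the work, as an engineer would, in place of code of your own. Each camera call takes 0.05 s, during which the arm holds its last target. There are 200 camera calls.

TASK

Take the gel cassette out of the draining stand and slide it upright into the slot of the electrophoresis tank, pressing it down past the sprung contacts until it is fully home on the slot floor, then let go. The plates are glass, so do not force it, and leave the bottle, the beaker and the heating mantle where they stand.

Things in the scene. Friction and masses are not known exactly. Their poses are not given: they have to be found in the camera images.
- cassette: gel cassette, a flat slab: glass in a grey plastic frame, 100 mm wide (y), 8 mm thick (x), 120 mm high (z) in all; its top 25 mm is a grip rim 14 mm thick. Origin: centre of its bottom edge; z runs up the slab to the rim, x is its face normal. About 0.2 kg. It starts leaning in the stand. Either face may look either way in the slot
- stand: fixed steel draining stand, base 110 x 120 mm; origin: underside of base, z up. The cassette leans in it 0.35 rad from upright, rim towards the stand's -x, bottom edge on a ledge at (30, 0, 70) mm behind an 8 mm lip; a back plate 110 mm wide, 6 mm thick supports the lower 75 mm of its -x face. Pull it out along its own z
- tank: fixed electrophoresis tank: clear trough 130 (x) x 150 (y) mm, 60 mm high, covered by a white module with a flat deck (170 x 140 mm) and a slot along y. Origin: underside of the trough, z up. The module floats along the tank's x: at each start it is -18 to +18 mm off centre, held by about 40 N of friction; that offset is not reported: feel or look for it
- slot_floor (a point): point of the tank at x = y = 0, level with the slot's floor, 25 mm over the tank's underside (true slot centre: up to 18 mm away along the tank's x). The slot is 104 mm long (y, centred at y = 0), 10 mm wide (x) and 55 mm deep, with lead-in slopes at its -x edge (3 mm) and its ends (5 mm)
- deck (a point): point of the tank at x = y = 0, level with the deck, 80 mm over the tank's underside. The slot's +x wall rises past the deck as a grey backstop 18 mm high, 10 mm thick, 140 mm long; a slab slid over the deck in +x meets it exactly over the slot. Behind the backstop, 30 mm off, stand two steel posts 16 mm high
- contacts (a point): point of the tank at x = y = 0, level with two sprung steel bars in the slot's -x wall, 53 mm over the tank's underside, that press the slab against the +x wall. Pushing past them takes some 5 to 15 N; the cassette's weight is not enough. When home, the rim's underside is 40 mm above the deck
- bottle: glass reagent bottle with a cap, 70 mm diameter, 160 mm high; origin: centre of its underside. Leave alone
- beaker: glass beaker, 80 mm diameter, 100 mm high; origin: centre of its underside. Leave alone
- mantle: round white heating mantle, 230 mm diameter, 135 mm high; origin: centre of its underside. Leave alone
There are look-alikes about, which are no part of the job. There is more than one size of the cassette; the job needs the middle-sized. What is shaped like the tank but purple is not meant.

How it is judged:
By the outcome, as a careful person would: the job done as asked, in the order asked, and still so for the second after the job is handed in, with the robot touching nothing.
It also fails if it takes over 48 s, if anything falls off the work surface, if the arm or the gripper's body presses on something with over 40 N, if the wrist force passes 120 N, or if a joint passes its speed limit or range.

## Working session

There is one attempt and no reset: what is moved stays moved. The work goes in short steps, Python scripts to look and compute and a tool call to move; the robot and the scene stay as the last step left them, time stands still between calls to the robot, and variables do not carry over. Pictures are saved under pics/ and viewed, at most 10 in all, crops included, and the job is handed in when it is done.

Besides the shell and the picture viewer there is one more tool, called after "Call:" in YAML: its name, and indented under it one key for each argument. send_rows: Moves the arm, as the interface text tells. Its arguments: {"type":"object","properties":{"slide":{"type":"array","items":{"type":"array","items":{"type":"number"}}},"roll":{"type":"array","items":{"type":"number"}},"claw":{"type":"array","items":{"type":"number"}},"force":{"type":"number"}},"required":["slide","roll","claw"]}

```bash
mkdir -p pics; ls; python3 - <<'E'
from station import bot
import cv2, numpy as np
np.set_printoptions(precision=4,suppress=True)
o=bot.get_obs(); print(o['t'],o['eef_pos'],o['tool_rot'],o['gripper_width'],bot.grip_depth)
for n in ("scene","side"):
    im=bot.read_camera(n); cv2.imwrite(f"pics/{n}0.png",im[:,:,::-1])
    m=bot.camera_model(n); print(n,m['camera_matrix'],m['D'],m['camera_from_world'])
E
```

```text
pics
0.0 [0.2488 0.6268 0.2303] [-0.0001  0.1878  0.9822 -0.0009] 1.0016371063402172 0.0187
scene [[593.0808   0.     314.1927]
 [  0.     593.0808 233.0768]
 [  0.       0.       1.    ]] [-0.1347  0.      0.      0.      0.    ] [[-0.6257  0.78   -0.0013  0.3753]
 [ 0.6581  0.5271 -0.5377 -0.3079]
 [-0.4187 -0.3373 -0.8431  1.7217]
 [ 0.      0.      0.      1.    ]]
side [[523.2745   0.     314.2623]
 [  0.     523.2745 236.8391]
 [  0.       0.       1.    ]] [-0.1285  0.      0.      0.      0.    ] [[ 0.9422 -0.335  -0.0079 -0.5357]
 [-0.2615 -0.7204 -0.6424  0.189 ]
 [ 0.2095  0.6073 -0.7663  1.2817]
 [ 0.      0.      0.      1.    ]]
```

View pics/scene0.png

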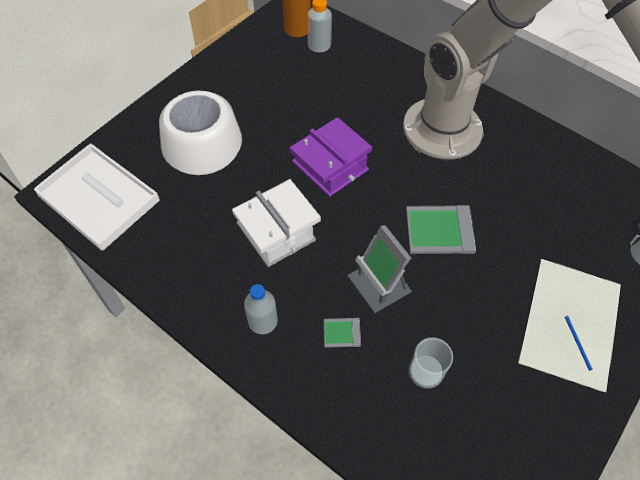

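View pics/side0.png

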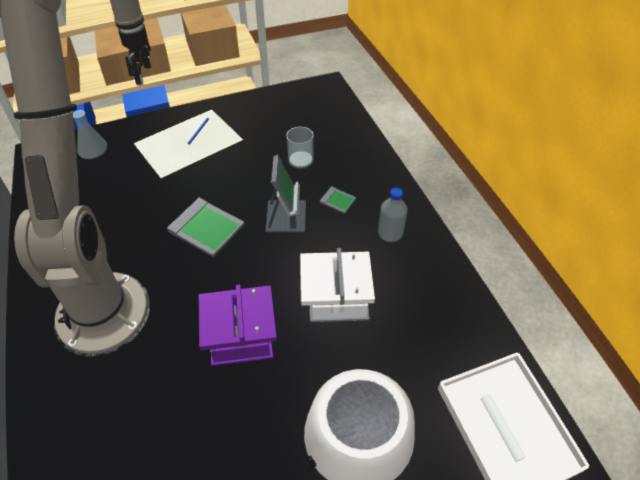

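The scene picture shows three cassettes: a large one lying at (440,230), a small one lying at (342,332), and one leaning in the stand at (382,262). The one in the stand is mid-sized, so it fits the description. There are two tanks: the white one at (277,220) is meant, and the purple one at (332,155) is not. I'll confirm both in an enlarged crop.

```bash
python3 - <<'E'
import cv2, numpy as np
a=cv2.imread('pics/scene0.png'); b=cv2.imread('pics/side0.png')
def c(im,x,y,w,h,s):return cv2.resize(im[y:y+h,x:x+w],None,fx=s,fy=s,interpolation=cv2.INTER_CUBIC)
# each 400x300 @4x : 100x75 
t=np.vstack([np.hstack([c(a,335,220,100,100,4)[:400],c(a,228,172,100,100,4)])])
cv2.imwrite('pics/cs.png',t)
t=np.hstack([c(b,240,145,100,100,4),c(b,290,235,100,100,4)])
cv2.imwrite('pics/cd.png',t)
E
```

```text
(no output)
```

View pics/cs.png

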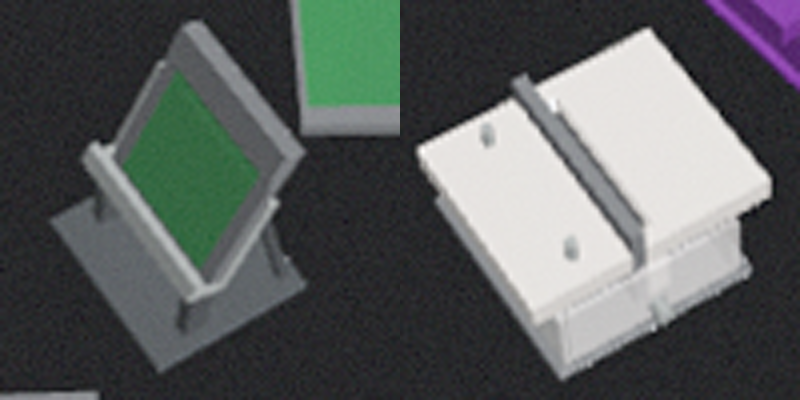

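View pics/cd.png

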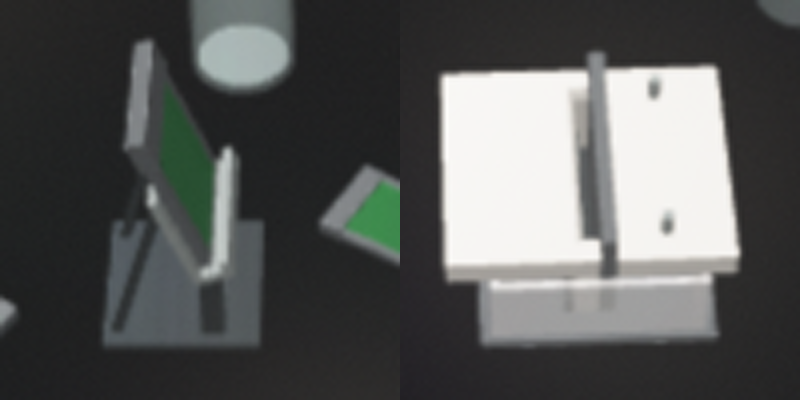

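The crops confirm both choices. The mid-sized cassette leans in the stand with its rim top from (195,20) to (303,152) in the scene crop. The white tank has its slot just left of the grey backstop in the side crop, at about (590,165). Next I'll fit the poses of the stand and tank.

```bash
cat > h.py <<'E'
from station import bot
import cv2, numpy as np
from scipy.optimize import least_squares
np.set_printoptions(precision=4,suppress=True)
M={n:bot.camera_model(n) for n in ("scene","side")}
def proj(n,P,m=None):
    m=m or M[n]; T=np.array(m['camera_from_world'])
    return cv2.projectPoints(np.atleast_2d(P).astype(float),cv2.Rodrigues(T[:3,:3])[0],T[:3,3],np.array(m['camera_matrix']),np.array(m['D']))[0][:,0]
def place(p,L):
    c,s=np.cos(p[2]),np.sin(p[2]); L=np.array(L)/1000.
    return np.c_[p[0]+c*L[:,0]-s*L[:,1],p[1]+s*L[:,0]+c*L[:,1],L[:,2]]
def crop(u,v,ox,oy): return ((u+.5)/4-.5+ox,(v+.5)/4-.5+oy)
E
cat > fit.py <<'E'
from h import *
a=.35
def cas(x,y,z): return (30+x*np.cos(a)-z*np.sin(a),y,70+x*np.sin(a)+z*np.cos(a))
S=[("side",(55,60,3),(264,220)),("side",(-55,60,3),(112,220)),("side",(-55,-60,3),(103,347)),("side",(55,-60,3),(262,348)),
("scene",(55,-60,3),(50,222)),("scene",(55,60,3),(160,372)),("scene",(-55,60,3),(305,285)),
("side",cas(-7,50,120),(133,42)),("side",cas(7,50,120),(154,40)),("side",cas(-7,-50,120),(126,148)),
("scene",cas(-7,-50,120),(195,20)),("scene",cas(-7,50,120),(290,140)),("scene",cas(7,50,120),(303,152))]
T=[("side",(-85,70,80),(440,73)),("side",(85,70,80),(717,67)),("side",(85,-70,80),(740,258)),("side",(-85,-70,80),(446,267)),
("scene",(-85,-70,80),(649,28)),("scene",(-85,70,80),(771,182)),("scene",(85,70,80),(533,318)),("scene",(85,-70,80),(417,151))]
off={'S':{"scene":(335,220),"side":(240,145)},'T':{"scene":(128,172),"side":(190,235)}}
for k,pts,x0 in (('S',S,[.6,.3,0]),('T',T,[.6,0,0])):
    pts=[(n,L,crop(*uv,*off[k][n])) for n,L,uv in pts]
    def f(p): return np.concatenate([proj(n,place(p,[L]))[0]-uv for n,L,uv in pts])
    r=least_squares(f,x0,loss='soft_l1'); p=r.x; print(k,p,np.degrees(p[2]))
    for (n,L,uv),e in zip(pts,f(p).reshape(-1,2)): print(n,np.round(L),e)
    np.save(k+'.npy',p)
pT=p
# backstop top & trough & posts predicted in crop coords
for n,c in (("side",[(5,70,98),(15,70,98),(15,-70,98),(5,-70,98),(-65,-75,0),(65,-75,0),(45,0,96)]),("scene",[(5,-70,98),(15,-70,98),(15,70,98),(5,70,98),(65,75,0),(-65,75,0)])):
    q=proj(n,place(pT,c)); o=off['T'][n]; print(n,np.c_[np.array(c),(q-o)*4+1.5])
E
python3 fit.py
```

```text
S [ 0.5323  0.1517 -0.3414] -19.558277144142284
side [55 60  3] [-1.6594  0.2079]
side [-55  60   3] [-1.3982  0.4615]
side [-55 -60   3] [-1.7258 -0.0043]
side [ 55 -60   3] [-1.7049 -0.4738]
scene [ 55 -60   3] [ 0.4827 -0.4996]
scene [55 60  3] [ 0.7699 -0.2391]
scene [-55  60   3] [ 1.6642 -0.3907]
side [-18.  50. 180.] [2.0548 1.0221]
side [ -5.  50. 185.] [1.6641 0.1018]
side [-18. -50. 180.] [1.8266 0.8677]
scene [-18. -50. 180.] [-2.4889  0.2833]
scene [-18.  50. 180.] [0.3325 3.1682]
scene [ -5.  50. 185.] [-7.5317  1.8411]
T [ 0.573  -0.1437 -0.309 ] -17.70672984997722
side [-85  70  80] [0.3241 0.2088]
side [85 70 80] [-0.5587 -0.3971]
side [ 85 -70  80] [-0.4414 -0.9039]
side [-85 -70  80] [-0.2425 -0.7244]
scene [-85 -70  80] [-0.3804  0.517 ]
scene [-85  70  80] [-0.4694 -0.3504]
scene [85 70 80] [-0.4513 -1.4976]
scene [ 85 -70  80] [-0.2244 -0.0623]
side [[  5.      70.      98.     587.0545  51.217 ]
 [ 15.      70.      98.     603.3153  50.7189]
 [ 15.     -70.      98.     618.9861 241.2558]
 [  5.     -70.      98.     601.5343 241.8352]
 [-65.     -75.       0.     481.8368 342.0654]
 [ 65.     -75.       0.     695.5545 334.7989]
 [ 45.       0.      96.     661.1859 143.0239]]
scene [[  5.     -70.      98.     524.4976  75.8691]
 [ 15.     -70.      98.     510.692   83.0365]
 [ 15.      70.      98.     629.8096 240.6745]
 [  5.      70.      98.     644.0165 232.8617]
 [ 65.      75.       0.     572.8567 368.4946]
 [-65.      75.       0.     746.6313 270.5651]]
```

```bash
cat > fit2.py <<'E'
from h import *
def cas(x,y,z,dx=0,a=.35): return (30+dx+x*np.cos(a)-z*np.sin(a),y,70+x*np.sin(a)+z*np.cos(a))
B=[("side",(55,60,3),(264,220)),("side",(-55,60,3),(112,220)),("side",(-55,-60,3),(103,347)),("side",(55,-60,3),(262,348)),
("scene",(55,-60,3),(50,222)),("scene",(55,60,3),(160,372)),("scene",(-55,60,3),(305,285))]
C=[("side",(-7,50,120),(133,42)),("side",(7,50,120),(154,40)),("side",(-7,-50,120),(126,148)),
("scene",(-7,-50,120),(195,20)),("scene",(-7,50,120),(303,152)),("scene",(7,-50,120),(178,32))]
off={"scene":(335,220),"side":(240,145)}
def f(p):
    r=[proj(n,place(p,[L]))[0]-crop(*uv,*off[n]) for n,L,uv in B] if p[6] else []
    return np.concatenate(r+[proj(n,place(p,[cas(*L,p[3],p[4])]))[0]-crop(*uv,*off[n]) for n,L,uv in C])
for nm,g,x0 in (("both",lambda x:f([*x[:3],0,.35,0,1]),[.53,.15,-.34]),("dx",lambda x:f([*x[:4],.35,0,1]),[.53,.15,-.34,0]),("dx,a",lambda x:f([*x[:5],0,1]),[.53,.15,-.34,0,.35]),("cas only",lambda x:f([*x[:3],0,.35,0,0]),[.53,.15,-.34])):
    r=least_squares(g,x0,loss='soft_l1'); p=r.x; dx=p[3] if len(p)>3 else 0; a=p[4] if len(p)>4 else .35
    print(nm,p,r.cost); print("rim mid",place(p,[cas(0,0,107.5,dx,a),cas(0,0,0,dx,a)])); print(np.round(r.fun.reshape(-1,2)if 0 else g(p).reshape(-1,2),1).tolist())
o=bot.get_obs();print(o['t'],o['eef_pos'],o['q'])
from scipy.spatial.transform import Rotation as R
q=np.array(o['tool_rot']); print(R.from_quat(q[[1,2,3,0]]).as_matrix())
E
python3 fit2.py
```

```text
both [ 0.5322  0.1532 -0.3518] 15.022005623937325
rim mid [[0.5258 0.1556 0.171 ]
 [0.5604 0.1429 0.07  ]]
[[-1.6, 0.0], [-1.3, -0.0], [-2.1, -0.5], [-2.1, -0.7], [1.1, -0.5], [1.0, 0.0], [2.1, 0.2], [2.1, 0.6], [1.7, -0.3], [1.4, 0.4], [-1.7, 0.6], [-2.5, 0.7], [-2.1, -1.1]]
dx [ 0.5364  0.1519 -0.3449 -8.9203] 3.8354517381252626
rim mid [[0.5215 0.1573 0.171 ]
 [0.5562 0.1448 0.07  ]]
[[-0.3, -0.1], [-0.0, 0.0], [-0.4, -0.5], [-0.4, -0.9], [-0.4, 0.6], [-0.3, 1.0], [0.8, 0.9], [0.2, 0.6], [-0.2, -0.3], [-0.3, 0.4], [-0.1, -0.2], [-0.6, -0.3], [-0.5, -1.8]]
dx,a [ 0.5364  0.1519 -0.3449 -8.6657  0.3525] 3.833785081831125
rim mid [[0.5215 0.1573 0.1709]
 [0.5565 0.1447 0.07  ]]
[[-0.3, -0.1], [-0.0, 0.0], [-0.4, -0.5], [-0.4, -0.9], [-0.4, 0.6], [-0.3, 1.0], [0.8, 0.9], [0.2, 0.7], [-0.2, -0.3], [-0.3, 0.5], [-0.1, -0.2], [-0.6, -0.3], [-0.5, -1.8]]
cas only [ 0.5288  0.1567 -0.3344] 0.9621254112148268
rim mid [[0.5223 0.1589 0.171 ]
 [0.5571 0.1468 0.07  ]]
[[0.1, 0.2], [-0.3, -0.7], [0.1, -0.0], [0.1, 0.4], [-0.0, 0.2], [-0.3, -1.1]]
0.1 [0.2488 0.6269 0.2304] [-1.3011  0.4777  0.0224  1.5563 -0.0115  1.1093 -0.0831]
[[-0.9295  0.3688 -0.0005]
 [ 0.3688  0.9295 -0.0016]
 [-0.0001 -0.0016 -1.    ]]
```

Call:
send_rows:
  slide:
    - [-30,-23,0]
    - [-60,-46,0]
    - [-90,-70,0]
    - [-120,-94,0]
    - [-150,-118,0]
    - [-180,-141,0]
    - [-210,-165,0]
    - [-240,-188,0]
  roll: [6.5,13,19.5,26,32.5,39,45.5,52]
  claw: [1,1,1,1,1,1,1,1]
  force: 20

```text
t: 0.77
eef_pos: [0.4031, 0.3621, 0.2311]
tool_rot: [-0.0, 0.602, 0.799, -0.0]
contact_force: [0.6, 0.1, -0.1]
gripper_width: 1.0
grasp_force: 0.0
```

```bash
cat > go.py <<'E'
import sys
from h import *
from scipy.spatial.transform import Rotation as R
# go.py x y z yaw_of_tool_y : tool-frame move needed
def st():
    o=bot.get_obs(); q=np.array(o['tool_rot']); return o,R.from_quat(q[[1,2,3,0]]).as_matrix()
if __name__=="__main__":
    o,r=st(); print(o['t'],o['eef_pos'],'F',np.array(o['contact_force']),'T',np.array(o['torque']),'w',o['gripper_width'],'g',o['grasp_force'],'q',np.array(o['q']))
    ya=np.degrees(np.arctan2(r[1,1],r[0,1])); print('yaw_y',ya)
    if len(sys.argv)>1:
        x,y,z,w=map(float,sys.argv[1:]); print('slide',1000*r.T@(np.array([x,y,z])-o['eef_pos']),'roll',ya-w)
E
python3 go.py .522 .158 .231 -19.5
```

```text
0.7667 [0.4031 0.3621 0.2311] F [ 0.5507  0.1253 -0.1441] T [-0.0308 -0.0133  0.0466] w 1.000089522801775 g 0.0 q [-1.0856  0.2611  0.2867  1.8908 -0.0869  1.0021 -0.4814]
yaw_y 16.03143845153711
slide [-228.995    57.9304    0.1124] roll 35.53143845153711
```

Call:
send_rows:
  slide:
    - [-35,9,0]
    - [-70,18,0]
    - [-105,27,0]
    - [-140,36,0]
    - [-175,45,0]
    - [-210,53,0]
    - [-229,58,0]
    - [-229,58,0]
  roll: [6,12,18,24,30,35.5,35.5,35.5]
  claw: [1,1,1,1,1,1,1,1]

```text
t: 1.43
eef_pos: [0.5248, 0.155, 0.2314]
tool_rot: [0.001, 0.817, 0.576, -0.0]
contact_force: [0.4, -0.5, -0.0]
gripper_width: 0.999
grasp_force: 0.0
```

```bash
python3 go.py .522 .158 .156 -19.5; python3 - <<'E'
from h import *
cv2.imwrite('pics/w1.png',bot.read_camera("wrist")[:,:,::-1])
m=bot.camera_model("wrist")
p=[.5288,.1567,-.3344]; a=.35
c=lambda x,y,z:(30+x*np.cos(a)-z*np.sin(a),y,70+x*np.sin(a)+z*np.cos(a))
print(proj(0,place(p,[c(-7,50,120),c(7,50,120),c(-7,-50,120),c(7,-50,120),c(0,0,0)]),m))
E
```

```text
1.4333 [0.5248 0.155  0.2314] F [ 0.4342 -0.5474 -0.0044] T [-0.0401 -0.0357  0.0225] w 0.998839443360828 g 0.0 q [-0.8202  0.2859  0.5102  1.8903 -0.1608  1.0057 -0.5833]
yaw_y -19.615602750547133
slide [ 1.9736 -3.815  75.3936] roll -0.11560275054713287
[[300.2694 189.1685]
 [323.1138 190.4504]
 [304.0378 337.4781]
 [323.5819 341.6087]
 [359.5194 222.6723]]
```

View pics/w1.png

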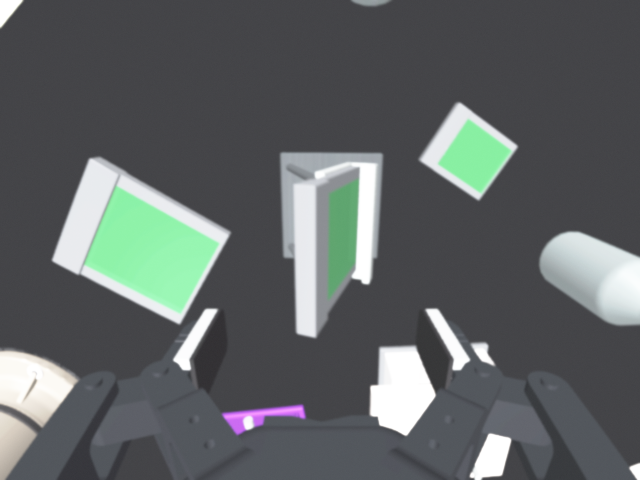

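The wrist view shows the rim's top face with corners at about (295,181), (316,179), (297,333) and (318,336). That is about 6 px left of and above the prediction, or roughly 4 mm. I'll check that the arm has settled, then correct for this.

```bash
python3 go.py .520 .162 .156 -19.5
```

```text
1.4833 [0.5236 0.158  0.2312] F [-0.0221  0.8921 -1.1292] T [ 0.0541 -0.0484  0.0029] w 1.0005447487377814 g 0.0 q [-0.8225  0.2857  0.5068  1.8906 -0.1615  1.0059 -0.585 ]
yaw_y -19.423656591558807
slide [ 2.625  -4.7462 75.1523] roll 0.07634340844119336
```

Call:
send_rows:
  slide:
    - [1.5,-2,15]
    - [1.5,-2,35]
    - [1.5,-2,55]
    - [1.5,-2,70]
    - [1.5,-2,75]
    - [1.5,-2,75]
    - [1.5,-2,75]
    - [1.5,-2,75]
  roll: [0,0,0,0,0,0,0,0]
  claw: [1,1,1,1,0.6,0.6,0.5,0.5]

```text
t: 2.15
eef_pos: [0.5219, 0.1635, 0.1573]
tool_rot: [-0.0, 0.815, 0.58, 0.001]
contact_force: [0.2, -0.4, 0.2]
gripper_width: 0.503
grasp_force: 0.0
```

```bash
python3 go.py .5205 .160 .156 -19.5; python3 - <<'E'
from h import *
im=bot.read_camera("side")[:,:,::-1]
b=bot.read_camera("wrist")[:,:,::-1]
t=np.hstack([cv2.resize(im[120:240,230:350],(480,480),interpolation=cv2.INTER_CUBIC),b[100:420,200:440].repeat(1,0) if 0 else cv2.resize(b[120:440,220:420],(300,480))])
cv2.imwrite('pics/g1.png',t)
E
```

```text
2.15 [0.5219 0.1635 0.1573] F [ 0.181  -0.4409  0.1652] T [0.0089 0.0059 0.0293] w 0.5030064975580463 g 0.0 q [-0.7927  0.3793  0.4707  1.9615 -0.226   0.8499 -0.5344]
yaw_y -19.115491837912458
slide [-3.739  -0.2223  1.25  ] roll 0.3845081620875419
```

View pics/g1.png

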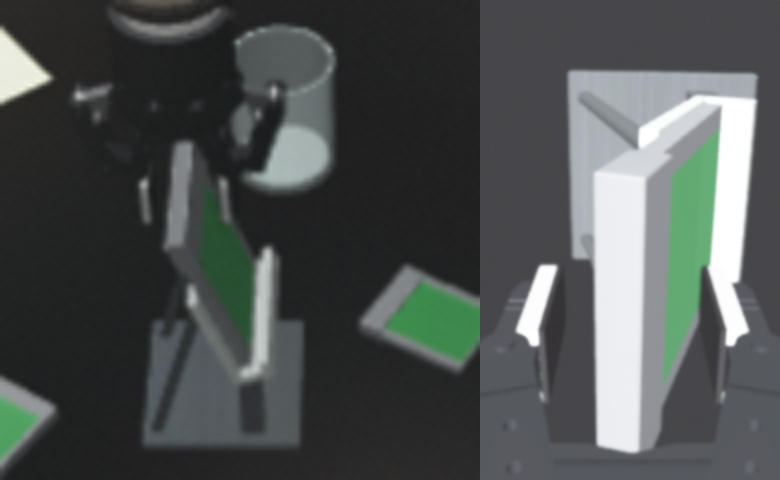

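Side view: the fingers straddle the rim at (185,190), clear of the back plate. Wrist view: the rim lies centrally between the pads. Now I'll close gently.

Call:
send_rows:
  slide:
    - [0,0,0]
    - [0,0,0]
    - [0,0,0]
    - [0,0,0]
    - [0,0,0]
    - [0,0,0]
    - [0,0,0]
    - [0,0,0]
  roll: [0,0,0,0,0,0,0,0]
  claw: [0.4,0.35,0.3,0.27,0.24,0.2,0.15,0.1]
  force: 20

```text
t: 2.92
eef_pos: [0.5222, 0.1627, 0.1567]
tool_rot: [0.0, 0.815, 0.58, 0.001]
contact_force: [1.0, -1.0, 4.2]
gripper_width: 0.236
grasp_force: 20.5
```

```bash
python3 go.py .5205 .160 .156 -19.5
```

```text
2.9167 [0.5222 0.1627 0.1567] F [ 0.9955 -1.0415  4.2076] T [-0.2536 -0.5943 -0.0518] w 0.23615577006610253 g 20.508721210062504 q [-0.7919  0.3802  0.4712  1.962  -0.226   0.8489 -0.534 ]
yaw_y -19.164252892986266
slide [-3.0844 -0.6803  0.724 ] roll 0.33574710701373434
```

Call:
send_rows:
  slide:
    - [0,-1,-2.5]
    - [0,-2,-5]
    - [0,-3,-7.5]
    - [0,-4,-10]
    - [0,-5,-12.5]
    - [0,-6,-15]
    - [0,-7,-18]
    - [0,-7,-19]
  roll: [0,0,0,0,0,0,0,0]
  claw: [0.1,0.1,0.1,0.1,0.1,0.1,0.1,0.1]

```text
t: 3.58
eef_pos: [0.5153, 0.1649, 0.1757]
tool_rot: [0.0, 0.815, 0.58, 0.0]
contact_force: [3.8, -1.8, -3.0]
gripper_width: 0.237
grasp_force: 20.6
```

```bash
python3 go.py .5205 .160 .156 -19.5; python3 - <<'E'
from h import *
im=bot.read_camera("side")[:,:,::-1]
b=bot.read_camera("wrist")[:,:,::-1]
t=np.hstack([cv2.resize(im[120:240,230:350],(480,480),interpolation=cv2.INTER_CUBIC),cv2.resize(b[120:440,220:420],(300,480))])
cv2.imwrite('pics/g2.png',t)
E
```

```text
3.5833 [0.5153 0.1649 0.1757] F [ 3.8294 -1.7884 -3.022 ] T [-0.4153 -1.2078 -0.0394] w 0.23651162157904923 g 20.611081682145596 q [-0.8146  0.3443  0.4822  1.9594 -0.2032  0.8837 -0.5616]
yaw_y -19.16852379743991
slide [-2.8869  6.4855 19.7028] roll 0.3314762025600899
```

View pics/g2.png

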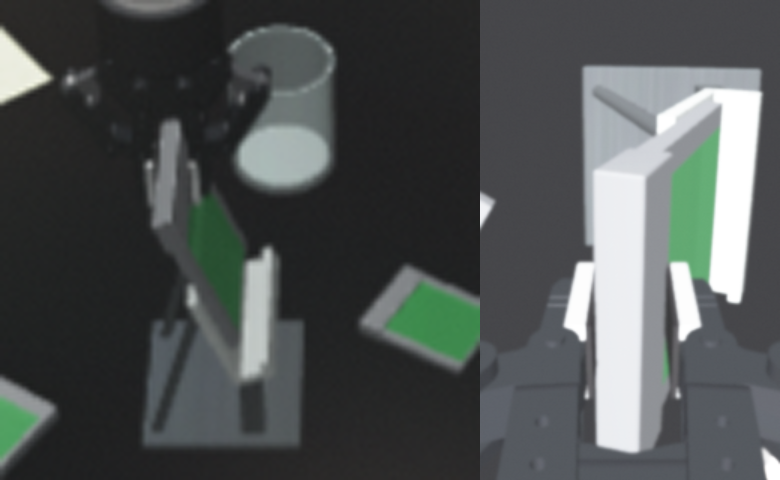

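The cassette is lifted about 20 mm, still tilted, with its bottom clear of the lip. I'll move it up and away from the back plate so that the pads can square it up.

Call:
send_rows:
  slide:
    - [0,2,-5]
    - [0,5,-10]
    - [0,9,-16]
    - [0,13,-24]
    - [0,17,-32]
    - [0,21,-40]
    - [0,25,-50]
    - [0,25,-55]
  roll: [0,0,0,0,0,0,0,0]
  claw: [0.1,0.1,0.1,0.1,0.1,0.1,0.1,0.1]

```text
t: 4.35
eef_pos: [0.5394, 0.1567, 0.232]
tool_rot: [0.0, 0.815, 0.579, 0.001]
contact_force: [0.1, 0.2, -1.8]
gripper_width: 0.166
grasp_force: 19.7
```

```bash
python3 go.py .573 -.1437 .26 -17.7
```

```text
4.35 [0.5394 0.1567 0.232 ] F [ 0.133   0.1637 -1.8058] T [ 0.0375 -0.0615 -0.0084] w 0.16582207279420064 g 19.67112958431244 q [-0.8012  0.3112  0.5068  1.8575 -0.1761  1.0157 -0.5565]
yaw_y -19.18153764185381
slide [-272.6883  130.4537  -28.1943] roll -1.4815376418538122
```

The opening is 14.1 mm, so the rim now sits flush and the cassette is upright. I'll firm up the grip and carry it to the -x side of the slot.

Call:
send_rows:
  slide:
    - [-15,5,0]
    - [-50,19,0]
    - [-90,33,0]
    - [-130,48,0]
    - [-170,62,0]
    - [-210,77,0]
    - [-245,90,0]
    - [-273,100,0]
  roll: [0,0,0,0,-0.5,-1,-1.5,-1.5]
  claw: [0.05,0.05,0.05,0.05,0.05,0.05,0.05,0.05]
  force: 45

```text
t: 5.02
eef_pos: [0.5424, -0.1375, 0.2309]
tool_rot: [0.0, 0.808, 0.589, -0.0]
contact_force: [0.4, -0.2, -2.6]
gripper_width: 0.152
grasp_force: 50.0
```

Call:
send_rows:
  slide:
    - [0,0,5]
    - [0,0,10]
    - [0,0,17]
    - [0,0,17]
    - [0,0,17]
    - [0,0,17]
    - [0,0,17]
    - [0,0,17]
  roll: [0,0,0,0,0,0,0,0]
  claw: [0.05,0.05,0.05,0.05,0.05,0.05,0.05,0.05]

```text
t: 5.68
eef_pos: [0.5436, -0.1332, 0.2136]
tool_rot: [0.0, 0.807, 0.591, 0.0]
contact_force: [-0.7, 0.5, -0.7]
gripper_width: 0.154
grasp_force: 50.0
```

```bash
python3 go.py .5444 -.1346 .215 -17.7; python3 - <<'E'
from h import *
im=bot.read_camera("side")[:,:,::-1]
b=bot.read_camera("scene")[:,:,::-1]
c=lambda i,x,y:cv2.resize(i[y:y+150,x:x+100],(400,600),interpolation=cv2.INTER_CUBIC)
cv2.imwrite('pics/t1.png',np.hstack([c(im,280,170),c(b,230,115)]))
E
```

```text
5.6833 [ 0.5436 -0.1332  0.2136] F [-0.7096  0.4543 -0.6563] T [-0.057  -0.0373  0.0564] w 0.1537800353608323 g 50.02699077129364 q [-0.3482  0.3439  0.6009  1.8852 -0.2317  0.9813  0.0482]
yaw_y -17.592696582908427
slide [-1.0651  1.1391 -1.442 ] roll 0.10730341709157187
```

View pics/t1.png

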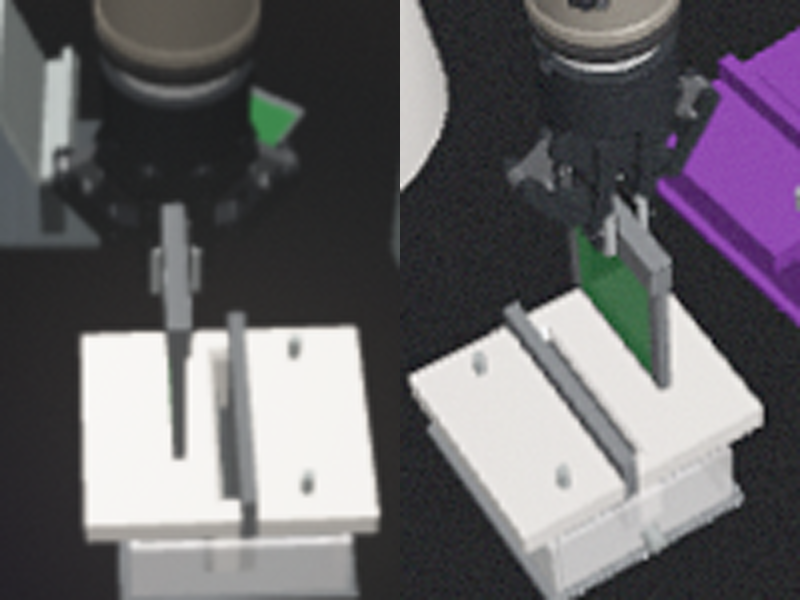

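The cassette hangs upright over the deck on the -x side of the slot. In the side crop its bottom -y corner is at (180,458), and in the scene crop its bottom +y corner is at (664,385). I'll fit the hanging offset from these.

```bash
python3 - <<'E'
from h import *
from go import st
o,r=st(); t=o['eef_pos']; print(o['t'],t)
P=[("side",(-4,-50,0),(173,458)),("side",(4,-50,0),(186,458)),("side",(-7,-50,95),(167,328)),("side",(7,-50,95),(191,328)),("side",(-7,50,120),(163,205)),("side",(7,50,120),(186,205)),
("scene",(4,50,0),(657,384)),("scene",(-4,50,0),(670,384)),("scene",(7,50,95),(652,291)),("scene",(-7,50,120),(672,260))]
O={"side":(280,170),"scene":(130,115)}
def f(p): # x,y,z,yaw,pitch
    out=[]
    for n,L,uv in P:
        x,y,z=L; x,z=x+np.sin(p[4])*z,z
        w=place(p,[(x,y,z)])+[0,0,p[2+1]] 
        out.append(proj(n,w)[0]-crop(*uv,*O[n]))
    return np.concatenate(out)
s=least_squares(f,[t[0],t[1],-.307,t[2]-.093,0],loss='soft_l1');p=s.x
print('origin',p[0],p[1],'z',p[3],'yaw',p[2],'tilt',p[4]);print(np.round(f(p).reshape(-1,2),1).tolist())
T=np.load('T.npy'); c,sn=np.cos(T[2]),np.sin(T[2]); Rt=np.array([[c,sn],[-sn,c]])
print('cas in module frame mm',1000*Rt@(p[:2]-T[:2]),'tcp',1000*Rt@(np.array(t[:2])-T[:2]),'tcp-bottom',1000*(t[2]-p[3]))
E
```

```text
5.7833 [ 0.5435 -0.1336  0.2135]
origin 0.5431997498119618 -0.13758832414336605 z 0.12050595775762733 yaw -0.3094300990857778 tilt -0.0029377867873967697
[[-0.3, -0.1], [-0.0, -0.3], [-0.1, 6.9], [0.4, 6.7], [-1.0, -5.0], [-0.4, -5.2], [0.3, 1.2], [-0.1, -0.3], [-0.7, 1.1], [-0.7, -0.7]]
cas in module frame mm [-30.276   -3.2325] tcp [-31.1792   0.6855] tcp-bottom 92.99490964688088
```

The offsets are consistent: the bottom is 93 mm below the TCP, the cassette centre is 3.2 mm towards -y, and it is 30 mm short of the slot. (The side rim corner I labelled was the top edge, which explains the outliers.) I'll lower it to just above the deck and then slide +x to feel for the backstop.

Call:
send_rows:
  slide:
    - [1,0,8]
    - [2,0,16]
    - [3,0,24]
    - [3,0,32]
    - [3,4,32]
    - [3,9,32]
    - [3,14,32]
    - [3,19,32]
  roll: [0,0,0,0,0,0,0,0]
  claw: [0.05,0.05,0.05,0.05,0.05,0.05,0.05,0.05]

```text
t: 6.45
eef_pos: [0.5634, -0.1371, 0.1817]
tool_rot: [0.0, 0.807, 0.59, 0.0]
contact_force: [-0.1, -0.3, -0.7]
gripper_width: 0.155
grasp_force: 50.0
```

Call:
send_rows:
  slide:
    - [0,2,0]
    - [0,4,0]
    - [0,5,0]
    - [0,6,0]
    - [0,7,0]
    - [0,8,0]
    - [0,9,0]
    - [0,9,0]
  roll: [0,0,0,0,0,0,0,0]
  claw: [0.05,0.05,0.05,0.05,0.05,0.05,0.05,0.05]

```text
t: 7.12
eef_pos: [0.5711, -0.1394, 0.1813]
tool_rot: [0.0, 0.807, 0.59, 0.0]
contact_force: [-1.2, -0.3, -2.1]
gripper_width: 0.158
grasp_force: 50.0
```

```bash
cat > m.py <<'E'
from h import *
from go import st
o,r=st(); t=o['eef_pos']; T=np.load('T.npy'); c,s=np.cos(T[2]),np.sin(T[2]); Rt=np.array([[c,s],[-s,c]])
print(o['t'],'tcp in module',1000*Rt@(np.array(t[:2])-T[:2]),'bottom z',1000*t[2]-93,'F tool',r.T@np.array(o['contact_force']),'M',r.T@np.array(o['torque']),'w',o['gripper_width'],o['grasp_force'])
E
python3 m.py
```

```text
7.1167 tcp in module [-3.1225  3.5077] bottom z 88.34003912384526 F tool [-0.6397 -1.0246  2.0513] M [ 0.0039 -0.0272 -0.0341] w 0.15785072019378737 49.96446669101715
```

Call:
send_rows:
  slide:
    - [0,0.5,0]
    - [0,1,0]
    - [0,1.5,0]
    - [0,2,0]
    - [0,2.5,0]
    - [0,3,0]
    - [0,3,0]
    - [0,3,0]
  roll: [0,0,0,0,0,0,0,0]
  claw: [0.05,0.05,0.05,0.05,0.05,0.05,0.05,0.05]

```text
t: 7.78
eef_pos: [0.5738, -0.1404, 0.1813]
tool_rot: [-0.0, 0.807, 0.59, -0.0]
contact_force: [-0.0, -0.6, -1.6]
gripper_width: 0.153
grasp_force: 50.0
```

```bash
python3 m.py
```

```text
7.7833 tcp in module [-0.2494  3.4339] bottom z 88.26080433483156 F tool [-0.5629  0.1414  1.5936] M [-0.0362  0.0533 -0.0196] w 0.1532852574943334 49.96444880962372
```

Call:
send_rows:
  slide:
    - [0,0.4,0]
    - [0,0.8,0]
    - [0,1.2,0]
    - [0,1.6,0]
    - [0,2,0]
    - [0,2.4,0]
    - [0,2.4,0]
    - [0,2.4,0]
  roll: [0,0,0,0,0,0,0,0]
  claw: [0.05,0.05,0.05,0.05,0.05,0.05,0.05,0.05]

```text
t: 8.45
eef_pos: [0.5751, -0.1407, 0.181]
tool_rot: [-0.001, 0.807, 0.59, -0.001]
contact_force: [-5.6, 1.6, 0.8]
gripper_width: 0.15
grasp_force: 50.4
```

```bash
python3 m.py
```

```text
8.45 tcp in module [1.0884 3.5065] bottom z 87.99209408745023 F tool [-0.2286 -5.8505 -0.7941] M [1.5904 0.0621 0.1247] w 0.14996987018036786 50.375157594680786
```

Contact with the backstop: about 6 N, at the place predicted. I'll back off slightly and lower into the slot.

Call:
send_rows:
  slide:
    - [0,-0.8,0]
    - [0,-1.5,0]
    - [0,-1.5,2]
    - [0,-1.5,4]
    - [0,-1.5,6]
    - [0,-1.5,8]
    - [0,-1.5,10]
    - [0,-1.5,12]
  roll: [0,0,0,0,0,0,0,0]
  claw: [0.05,0.05,0.05,0.05,0.05,0.05,0.05,0.05]

```text
t: 9.12
eef_pos: [0.5747, -0.1406, 0.169]
tool_rot: [0.0, 0.807, 0.59, -0.0]
contact_force: [-2.8, 0.5, 0.6]
gripper_width: 0.149
grasp_force: 50.3
```

```bash
python3 m.py
```

```text
9.1167 tcp in module [0.6499 3.4561] bottom z 76.02527135109634 F tool [-0.3438 -2.8778 -0.5898] M [1.0037 0.0226 0.0795] w 0.14909954711486087 50.25063872337341
```

Call:
send_rows:
  slide:
    - [0,0,2]
    - [0,0,4]
    - [0,0,6]
    - [0,0,8]
    - [0,0,10]
    - [0,0,12]
    - [0,0,14]
    - [0,0,14]
  roll: [0,0,0,0,0,0,0,0]
  claw: [0.05,0.05,0.05,0.05,0.05,0.05,0.05,0.05]

```text
t: 9.78
eef_pos: [0.5746, -0.1406, 0.1548]
tool_rot: [-0.0, 0.807, 0.59, -0.0]
contact_force: [-2.4, 0.4, -3.6]
gripper_width: 0.149
grasp_force: 49.9
```

```bash
python3 m.py
```

```text
9.7833 tcp in module [0.5229 3.4123] bottom z 61.78450679732208 F tool [-0.3476 -2.367   3.5594] M [0.6987 0.004  0.0408] w 0.1493612532275481 49.89766001701355
```

Call:
send_rows:
  slide:
    - [0,0,1.5]
    - [0,0,3]
    - [0,0,4.5]
    - [0,0,6]
    - [0,0,7.5]
    - [0,0,9]
    - [0,0,10.5]
    - [0,0,12]
  roll: [0,0,0,0,0,0,0,0]
  claw: [0.05,0.05,0.05,0.05,0.05,0.05,0.05,0.05]

```text
t: 10.45
eef_pos: [0.5749, -0.1407, 0.1442]
tool_rot: [-0.0, 0.807, 0.59, 0.0]
contact_force: [-5.7, 1.6, 7.8]
gripper_width: 0.149
grasp_force: 51.5
```

```bash
python3 m.py
```

```text
10.45 tcp in module [0.8623 3.4321] bottom z 51.19874575991818 F tool [-0.1958 -5.8742 -7.7705] M [1.6972 0.025  0.0802] w 0.14948818057345045 51.46836698055267
```

Call:
send_rows:
  slide:
    - [0,0,1.5]
    - [0,0,3]
    - [0,0,4.5]
    - [0,0,6]
    - [0,0,7.5]
    - [0,0,9]
    - [0,0,10.5]
    - [0,0,12]
  roll: [0,0,0,0,0,0,0,0]
  claw: [0.05,0.05,0.05,0.05,0.05,0.05,0.05,0.05]

```text
t: 11.12
eef_pos: [0.5749, -0.1407, 0.1321]
tool_rot: [-0.0, 0.807, 0.59, 0.0]
contact_force: [-3.7, 1.6, 8.7]
gripper_width: 0.146
grasp_force: 51.4
```

```bash
python3 m.py
```

```text
11.1167 tcp in module [0.8485 3.4376] bottom z 39.14912083865292 F tool [ 0.3641 -4.0445 -8.6624] M [ 1.6044 -0.0015  0.0189] w 0.14577128372654236 51.37232959270477
```

Call:
send_rows:
  slide:
    - [0,0,1.5]
    - [0,0,3]
    - [0,0,4.5]
    - [0,0,6]
    - [0,0,7.5]
    - [0,0,9]
    - [0,0,10]
    - [0,0,11]
  roll: [0,0,0,0,0,0,0,0]
  claw: [0.05,0.05,0.05,0.05,0.05,0.05,0.05,0.05]

```text
t: 11.78
eef_pos: [0.5749, -0.1407, 0.1216]
tool_rot: [-0.0, 0.807, 0.59, 0.0]
contact_force: [-9.8, 3.8, 22.0]
gripper_width: 0.154
grasp_force: 53.2
```

```bash
python3 m.py
```

```text
11.7833 tcp in module [0.8896 3.4759] bottom z 28.554414788145067 F tool [  0.698  -10.4837 -21.9855] M [2.6663 0.0477 0.0631] w 0.154156298920121 53.24188828468323
```

The resistance rose to 22 N with the bottom near the floor height. I'll look before pressing further.

```bash
python3 - <<'E'
from h import *
im=bot.read_camera("side")[:,:,::-1]
b=bot.read_camera("scene")[:,:,::-1]
c=lambda i,x,y:cv2.resize(i[y:y+100,x:x+65],(390,600),interpolation=cv2.INTER_CUBIC)
S=(310,200);C=(250,160)
cv2.imwrite('pics/t2.png',np.hstack([c(im,*S),c(b,*C)]))
T=np.load('T.npy')
for dz in (0,4):
    L=[(1+sx*7,sy*50,25+dz+z) for sx in(-1,1) for sy in(-1,1) for z in (95,120)]
    q=(proj("side",place(T,L))-S+.5)*6; q2=(proj("scene",place(T,L))-C+.5)*6+[390,0]
    print(dz);print(np.c_[np.array(L),q,q2].round(0))
E
python3 m.py
```

```text
0
[[ -6. -50. 120. 153. 498. 489. 175.]
 [ -6. -50. 145. 154. 460. 485. 138.]
 [ -6.  50. 120. 138. 293. 619. 344.]
 [ -6.  50. 145. 139. 253. 617. 308.]
 [  8. -50. 120. 189. 497. 460. 190.]
 [  8. -50. 145. 192. 459. 455. 153.]
 [  8.  50. 120. 173. 292. 589. 360.]
 [  8.  50. 145. 175. 252. 586. 324.]]
4
[[ -6. -50. 124. 153. 492. 489. 169.]
 [ -6. -50. 149. 154. 454. 484. 132.]
 [ -6.  50. 124. 138. 287. 619. 338.]
 [ -6.  50. 149. 140. 247. 616. 302.]
 [  8. -50. 124. 190. 491. 459. 185.]
 [  8. -50. 149. 192. 452. 454. 147.]
 [  8.  50. 124. 173. 286. 589. 354.]
 [  8.  50. 149. 175. 246. 586. 318.]]
11.8833 tcp in module [0.8517 3.5007] bottom z 28.583387324823093 F tool [  0.7334  -7.0385 -11.1529] M [ 1.9921 -0.0054  0.0928] w 0.15264366289868248 51.80805802345276
```

View pics/t2.png

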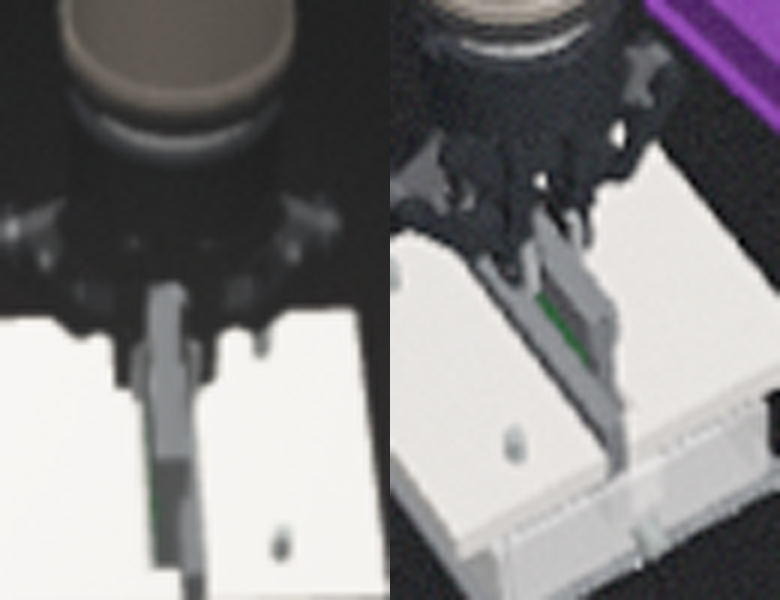

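In the side crop the rim's top near edge is at v≈459, against 460 predicted for home and 453 for 4 mm high. It looks home, so I'll confirm with one small careful press.

Call:
send_rows:
  slide:
    - [0,0,0.3]
    - [0,0,0.6]
    - [0,0,0.9]
    - [0,0,1.2]
    - [0,0,1.2]
    - [0,0,1.2]
    - [0,0,1.2]
    - [0,0,1.2]
  roll: [0,0,0,0,0,0,0,0]
  claw: [0.05,0.05,0.05,0.05,0.05,0.05,0.05,0.05]

```text
t: 12.55
eef_pos: [0.575, -0.1406, 0.1215]
tool_rot: [-0.0, 0.807, 0.59, 0.001]
contact_force: [-9.6, 3.7, 21.9]
gripper_width: 0.152
grasp_force: 53.3
```

```bash
python3 m.py
```

```text
12.55 tcp in module [0.9057 3.528 ] bottom z 28.536068565718523 F tool [  0.6711 -10.2662 -21.8912] M [2.8897 0.0344 0.0382] w 0.1519150584922241 53.3015513420105
```

It's a hard stop: the TCP did not move. The image says home, but the dead-reckoned bottom is 3.5 mm high. I'll re-check the 93 mm offset with the corrected corner label.

```bash
python3 - <<'E'
from h import *
def fit(P,O,k,z0):
    def f(p): return np.concatenate([proj(n,place(p,[L])+[0,0,p[3]])[0]-((uv[0]+.5)/k-.5+O[n][0],(uv[1]+.5)/k-.5+O[n][1]) for n,L,uv in P])
    s=least_squares(f,[.56,-.14,-.309,z0],loss='soft_l1'); print(s.x,np.round(f(s.x).reshape(-1,2),1).tolist())
fit([("side",(-4,-50,0),(173,458)),("side",(4,-50,0),(186,458)),("side",(-7,-50,120),(167,328)),("side",(7,-50,120),(191,328)),
("scene",(4,50,0),(657,384)),("scene",(-4,50,0),(670,384)),("scene",(7,50,95),(652,291)),("scene",(-7,50,120),(672,260))],{"side":(280,170),"scene":(130,115)},4,.12)
# now: rim top near edge in side, near corners in scene
fit([("side",(-7,-50,120),(155,459)),("side",(7,-50,120),(190,459)),("scene",(-7,50,120),(617,311)),("scene",(7,50,120),(588,326))],{"side":(310,200),"scene":(250-65,160)},6,.025)
E
```

```text
[ 0.5422 -0.1379 -0.2984  0.12  ] [[-0.4, 0.2], [-0.2, 0.1], [-0.1, -0.0], [0.6, -0.3], [0.7, 0.9], [0.2, -0.6], [-0.4, 0.8], [-0.5, -1.0]]
[ 0.5742 -0.1433 -0.3067  0.0237] [[-0.2, 0.1], [0.2, -0.1], [0.1, -0.1], [-0.1, 0.1]]
```

The current fit puts the bottom at z = 23.7 mm, which is home, but the two estimates disagree by a few millimetres. I'll let go, then touch the rim's top lightly with shut fingers. It should be at z = 0.145 m if the cassette is home.

Call:
send_rows:
  slide:
    - [0,0,-1]
    - [0,-0.5,-1.2]
    - [0,-0.5,-1.2]
    - [0,-0.5,-1.2]
    - [0,-0.5,-1.2]
    - [0,-0.5,-1.2]
    - [0,-0.5,-1.2]
    - [0,-0.5,-1.2]
  roll: [0,0,0,0,0,0,0,0]
  claw: [0.15,0.2,0.3,0.4,0.5,0.5,0.5,0.5]

```text
t: 13.22
eef_pos: [0.5743, -0.1405, 0.1202]
tool_rot: [0.0, 0.807, 0.59, -0.0]
contact_force: [0.4, 0.2, 0.7]
gripper_width: 0.502
grasp_force: 0.0
```

Call:
send_rows:
  slide:
    - [0,0,-6]
    - [0,0,-15]
    - [0,0,-25]
    - [0,0,-35]
    - [0,0,-45]
    - [0,0,-50]
    - [0,0,-50]
    - [0,0,-50]
  roll: [0,0,0,0,0,0,0,0]
  claw: [0.5,0.5,0.5,0.5,0.5,0.5,0.2,0]

```text
t: 13.88
eef_pos: [0.5744, -0.1403, 0.1707]
tool_rot: [0.0, 0.807, 0.59, 0.0]
contact_force: [-0.1, -0.8, -0.4]
gripper_width: 0.224
grasp_force: 0.0
```

```bash
python3 m.py
```

```text
13.8833 tcp in module [0.2688 3.6375] bottom z 77.72178763531065 F tool [-0.7742  0.1269  0.3751] M [ 0.0254 -0.0602 -0.0645] w 0.22368481635562704 0.0
```

Call:
send_rows:
  slide:
    - [0,0,0]
    - [0,0,0]
    - [0,0,0]
    - [0,0,0]
    - [0,0,5]
    - [0,0,10]
    - [0,0,15]
    - [0,0,19]
  roll: [0,0,0,0,0,0,0,0]
  claw: [0,0,0,0,0,0,0,0]

```text
t: 14.55
eef_pos: [0.5738, -0.1403, 0.1503]
tool_rot: [-0.0, 0.807, 0.59, -0.0]
contact_force: [-0.4, 0.1, -0.3]
gripper_width: -0.001
grasp_force: 0.0
```

Call:
send_rows:
  slide:
    - [0,0,1]
    - [0,0,2]
    - [0,0,3]
    - [0,0,3.7]
    - [0,0,4.4]
    - [0,0,4.4]
    - [0,0,4.4]
    - [0,0,4.4]
  roll: [0,0,0,0,0,0,0,0]
  claw: [0,0,0,0,0,0,0,0]

```text
t: 15.22
eef_pos: [0.5743, -0.1405, 0.147]
tool_rot: [0.0, 0.807, 0.59, 0.0]
contact_force: [0.1, -0.2, 0.1]
gripper_width: 0.001
grasp_force: 0.0
```

```bash
python3 m.py
```

```text
15.2167 tcp in module [0.2022 3.49  ] bottom z 54.00457732926989 F tool [-0.1738  0.1103 -0.1268] M [ 0.0732 -0.0118 -0.0188] w 0.0008424517717539214 0.0
```

Call:
send_rows:
  slide:
    - [0,0,0.5]
    - [0,0,1]
    - [0,0,1.5]
    - [0,0,2]
    - [0,0,2.5]
    - [0,0,3]
    - [0,0,3]
    - [0,0,3]
  roll: [0,0,0,0,0,0,0,0]
  claw: [0,0,0,0,0,0,0,0]

```text
t: 15.88
eef_pos: [0.5743, -0.1404, 0.1451]
tool_rot: [-0.0, 0.807, 0.59, 0.0]
contact_force: [-3.8, 2.0, 12.0]
gripper_width: -0.001
grasp_force: 5.6
```

```bash
python3 m.py
```

```text
15.8833 tcp in module [0.2196 3.5098] bottom z 52.104194974227454 F tool [  0.763   -4.2565 -12.0492] M [ 1.0177  0.0359 -0.0144] w -0.0007536883046628756 5.605383700822131
```

Rim contact is at z = 0.1451 m and firm at 12 N, so the cassette is fully home. I'll retreat straight up.

Call:
send_rows:
  slide:
    - [0,0,-5]
    - [0,0,-15]
    - [0,0,-30]
    - [0,0,-50]
    - [0,0,-70]
    - [0,0,-80]
    - [0,0,-80]
    - [0,0,-80]
  roll: [0,0,0,0,0,0,0,0]
  claw: [0,0,0,0,0,0,0,0]

```text
t: 16.55
eef_pos: [0.5744, -0.1404, 0.224]
tool_rot: [0.0, 0.807, 0.59, 0.0]
contact_force: [0.0, -0.6, -1.2]
gripper_width: 0.004
grasp_force: 0.0
```

```bash
python3 - <<'E'
from h import *
im=bot.read_camera("side")[:,:,::-1]
b=bot.read_camera("scene")[:,:,::-1]
cv2.imwrite('pics/t3.png',np.hstack([cv2.resize(im[200:300,310:375],(390,600)),cv2.resize(b[160:260,250:315],(390,600))]))
E
python3 m.py
```

```text
16.65 tcp in module [-0.6336  3.5948] bottom z 129.7604045658635 F tool [0.2208 0.6947 0.41  ] M [-0.0098  0.0036 -0.0577] w 0.00046027999778739905 0.0
```

View pics/t3.png

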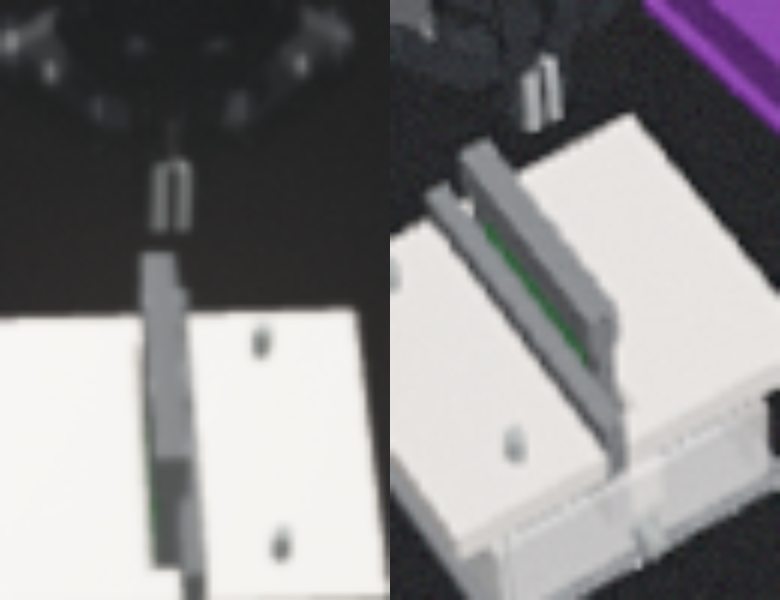

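The cassette stands upright in the slot. Its far top edge is at v≈252 (253 predicted for home) and its near top edge at v≈459 (460 predicted), so both ends are level. The gripper is clear.

```bash
python3 -c "
from station import bot
print(bot.hand_in())"
```

```text
the job is handed in; nothing more can be done
None
```

The cassette is upright and fully home in the white tank's slot, with the rim top at 145 mm as expected. It is released and the arm is clear. Nothing else was touched, the highest force I read was about 25 N while seating it, and I handed the job in at about 17 s.

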